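Lock the food mill's crank with its R-clip

ROBOT

A 7-joint arm with a two-finger parallel gripper is mounted at the origin on the work surface. World frame = base frame: x ahead of the robot, y to its left, z up, the work surface at z = 0. Lengths are in m, angles in rad, forces in N, time in s.
With the tool pointing down it reaches from about 0.425 to 0.875 m from the base axis. Payload 4.7 kg.
Tool frame: the origin (TCP) lies on the centre line of the jaws, within the pads' length; the fingertips stand ctrl.tcp_to_tips ahead of it and the grasp point (between the pads) lies 2 mm behind it (ctrl.tcp_to_tips is the distance from the TCP to the fingertips, in m); z points along the fingers, y is the line along which they close (so a half turn about z gives the same grasp; the last joint's range is limited). The gripper opens to 87 mm and grips with 3 to 60 N. Pads are 19 mm wide; open, the fingers measure 117 mm over their backs; the gripper's body (75 mm by 190 mm) begins 51 mm behind the grasp point.
Start: joints at [-1.216, 0.321, -0.07, 1.45, 0.023, 1.371, -0.057], TCP at [0.217, 0.613, 0.24] pointing down, gripper open.
Joint ranges: [-2.86, 2.86], [-0.3, 2.09], [-1.38, 1.24], [0.06, 2.45], [-1.56, 4.7], [0.09, 2.05], [-2.69, 2.69]. Speed limits (rad/s): [2.57, 2.57, 3.14, 3.14, 3.14, 3.14, 3.14].

INTERFACE

Orientations are given as a rotation vector (axis times angle).
In Python, from bench import ctrl, optics, close_job gives the robot as it stands.
- The arm moves only by the shell command python3 -m inch 'ROWS' [OPENING] [FORCE]. ROWS is JSON, a list of rows, each a list of 2 entries, a list of its own where there are three numbers: the shift along the tool's x, y, z in mm, then the turn, a rotation vector about the tool's x, y, z in degrees. In form: [[[x, y, z], [ax, ay, az]], ...]. A call has exactly 10 rows; each row shifts and turns the commanded pose from where the row before left it, along the tool's axes as they then stand; what a row does not reach is not made up. A row lasts 1/10 s, in which the tool goes at most 50 mm and 8.59 degrees, less where a joint would pass 70% of its speed; a pose out of reach is approached as far as the arm can. A call is refused whole if a number of a shift passes 50 or a number of a turn 8.59, either way. A call with a gripper value outside its range is refused whole. OPENING is the closure, from 0 (fully open) to 1 (shut), set as the call begins (- or left out, the last holds). The fingers move at their own pace and stop on an object; FORCE is the grip in N (left out, the last holds). Time passes only in rows, so rows that do not move let the fingers close, or fill a call up. It gives the time, the measured TCP pose, the force and the opening at its end, in the units of the state.
- ctrl.get_state(): the state, without advancing time (a new reading comes with each control period).
- optics.get_image(name): name is "side" or "top" or "wrist"; returns a dict with "image" (400x640x3 uint8, red, green, blue), "fx", "fy", "cx", "cy" (pixels), "R" (3x3) and "t" (3): a world point X has camera coordinates R X + t; the wrist camera has in their place "hand_eye" (4x4, takes a point from camera to tool coordinates, whose origin is the TCP and whose axes are the flange's). Camera axes: x right, y down, z forward; pixel columns grow to the right and rows downward; lengths in m; the calibration is good to about 2 mm. A picture is of the moment at which its call begins: read the wrist's pose just before it. There is no depth.
- close_job(): hands the job in, once; it reports no verdict.
The state is a dict: "time": time; "joint_positions": joint angles; "qd": joint speeds; "joint_torque": joint torques, N m; "position": TCP position; "tool_rot": TCP orientation; "ft_force": force on the tool from outside, world axes, zero at the start; "torque": the same for the moment, N m; "grip_width": opening from 0.0 (shut) to 1.0 (fully open).
Only numpy, scipy, OpenCV 4.12 (cv2) and the standard library are available. Lean on these libraries where they do the work, as an engineer would, in place of code of your own. Each camera call takes 0.05 s, during which the arm holds its last target. There are 200 camera calls.

TASK

Press the food mill's crank hub fully down, then take the R-clip and push its straight leg through the cross-hole in the shaft above the hub until the bow springs over the shaft and the clip sits fully home; let go of it there. The shaft has end play, so feel for the hole's height, with no more than 25 N on the clip until its leg is in and 40 N otherwise; leave the bowl, the apple and the spoon where they are.

Things in the scene. Friction and masses are not known exactly. Their poses are not given: they have to be found in the camera images.
- mill: Food mill: steel bowl 230 mm wide, 150 mm high on three legs; a bar 28 mm wide along its x crosses the rim, top 156 mm above the bench, with a bearing 36 mm wide up to 178 mm. A vertical steel shaft, 20 mm thick, rises through the bearing and carries the crank; they turn together, but stiffly (2 N m). The mill stands firm. Origin: on the bench on the shaft's axis.
- hub_top (a point): Centre of the top face of the crank's round hub, 44 mm wide, 28 mm high, slid over the shaft: press on the ring of hub round the shaft. z up, x along the cross-hole, y along the crank's arm (22 mm wide, top 15.5 mm below this face), which leads 130 mm out to an upright black handle, 27 mm wide, up to 64 mm above this face. Fully down, this face is 208 mm above the bench.
- crank (a joint): How far the crank's hub stands above home, in m: 0 is fully down on a hard stop; at first 0.007 to 0.011. Stays where left; a push of about 7 to 9 N slides it down. The cross-hole: 6.5 mm wide, right through the shaft along hub_top's x, hardly chamfered, its centre 20 mm below the shaft's flat top and, as the shaft has end play (stiff: stays put under 40 N), 4 to 14 mm above the home hub's face.
- clip_eye (a point): Middle of the oval eye, the place to grasp, of the R-clip lying flat on the bench (5 mm round steel spring wire). The eye is 10 mm high, 26 mm wide in y with straight sides 18 mm long, 40 mm long in x. x runs along the straight leg towards its tip, y to the bow's side, z up. 5 mm above the clip's underside. The leg's axis is at y -10.5, z -2.5 mm; its blunt tip at x +87 mm.
- clip_seat (a point): Point on the axis of the clip's straight leg under the bow, 60 mm in x from the eye's middle, 27 mm from the leg's tip; axes as clip_eye. Home, it lies on the shaft's axis in the cross-hole. The bow arches beside it at y +8 to +15 mm, nose 18.5 mm ahead. It meets the shaft 20 mm before home, takes 6 to 14 N of push to spread and slips over 5 mm before home; then its neck stops hard.
- mixing_bowl: White mixing bowl, 150 mm wide, 65 mm high; a bystander. Origin: centre of its underside.
- apple: Yellow-green apple, 74 mm wide, 66 mm high; a bystander. Origin: centre of its underside.
- wooden_spoon: Wooden spoon, 260 mm long, lying on the bench; a bystander. Origin: its middle, on the bench; x along the spoon.

How it is judged:
On the way, in this order (a step that is already met when the one before it is completed fails the run):
1. the crank hub is pressed down home (value of joint crank below 0.0015 m), for 0.1 s.
2. the R-clip's leg is through the cross-hole and its bow has come over the shaft (horizontal distance between clip_seat and hub_top below 0.005 m and z of clip_seat in the frame of hub_top below 0.018 m), for 0.1 s.
At the end, for the whole second after the job is handed in: The R-clip's leg is through the cross-hole: seat point within 3.5 mm of the hub's axis and 2 to 18 mm above its face, leg along the hub's x within 0.3 rad, at rest; the crank hub within 2 mm of fully down (value of joint crank below 0.002 m and horizontal distance between clip_seat and hub_top below 0.0035 m and z of clip_seat in the frame of hub_top between 0.002 and 0.018 m and angle between the x axis of clip_seat and the x axis of hub_top, either way round below 0.3 rad and linear speed of clip below 0.02 m/s); the robot touches nothing.
It fails at once if the mill or its crank is pressed by the fingers with more than 40 N (contact force between mill and the fingers above 40 N).
It fails at once if the clip is pressed on the mill with more than 25 N while its leg is not yet in the hole (contact force between mill and clip above 25 N and horizontal distance between clip_seat and hub_top above 0.025 m).
It fails at once if the clip is jammed on the mill with more than 100 N (pinch and push together) (contact force between mill and clip above 100 N).
It fails at once if the bowl, the apple or the spoon is moved by more than 20 mm (distance of any of mixing_bowl, apple, wooden_spoon from where it was at the start of the episode above 0.02 m).
It also fails if it takes over 67 s, if anything falls off the work surface, if the arm or the gripper's body presses on something with over 40 N, if the wrist force passes 120 N, or if a joint passes its speed limit or range.

## Working session

There is one attempt and no reset: what is moved stays moved. The work goes in short steps, Python scripts to look and compute and a shell command to move; the robot and the scene stay as the last step left them, time stands still between calls to the robot, and variables do not carry over. Pictures are saved under pics/ and viewed, on a budget of 10 in all, crops included, one or two more only if the job needs it, and the job is handed in when it is done.

```bash
mkdir -p pics; ls; python3 - <<'E'
from bench import ctrl, optics
import cv2,numpy as np
print(ctrl.get_state(), ctrl.tcp_to_tips)
for n in("top","side","wrist"):
    d=optics.get_image(n); cv2.imwrite(f"pics/{n}0.png",d["image"][:,:,::-1])
    print(n,{k:(np.round(v,4).tolist()) for k,v in d.items() if k!="image"})
E
```

```text
pics
{'time': 0.0, 'joint_positions': array([-1.21589263,  0.32179244, -0.07012732,  1.45171551,  0.02258858,
        1.37076456, -0.05689569]), 'qd': array([ 1.82940833e-03,  3.98835232e-04, -6.20278159e-04,  1.54695958e-03,
        1.18923712e-03, -4.74696102e-04, -6.75061937e-05]), 'joint_torque': array([-2.47029431e-05, -4.91283882e+01, -4.04010639e-01, -3.12530029e+01,
       -6.39976957e-02,  4.35311103e-02,  1.65071133e-04]), 'position': array([0.21709891, 0.6121107 , 0.23846131]), 'tool_rot': array([-5.32589692e-01, -3.09586685e+00,  2.94661324e-03]), 'ft_force': array([0.85108355, 0.14662357, 0.22288143]), 'torque': array([ 0.03203237, -0.00870942, -0.00757922]), 'grip_width': 0.9950534294783007} 0.017
top {'fx': 390.1041, 'fy': 390.1041, 'cx': 321.6898, 'cy': 196.9325, 'R': [[-0.0264, -0.9995, -0.0183], [-0.9959, 0.0278, -0.0857], [0.0862, 0.016, -0.9962]], 't': [0.0608, 0.6135, 1.1085]}
side {'fx': 463.0756, 'fy': 463.0756, 'cx': 328.339, 'cy': 199.6776, 'R': [[0.9592, -0.2826, -0.0049], [-0.2139, -0.7145, -0.6661], [0.1847, 0.64, -0.7458]], 't': [-0.5929, 0.2441, 1.162]}
wrist {'fx': 359.8944, 'fy': 359.8944, 'cx': 314.7965, 'cy': 203.4934, 'hand_eye': [[-0.0012, -0.9547, -0.2977, 0.0826], [1.0, -0.0008, -0.0014, 0.0008], [0.0011, -0.2977, 0.9547, -0.1446], [0.0, 0.0, 0.0, 1.0]]}
```

View pics/top0.png

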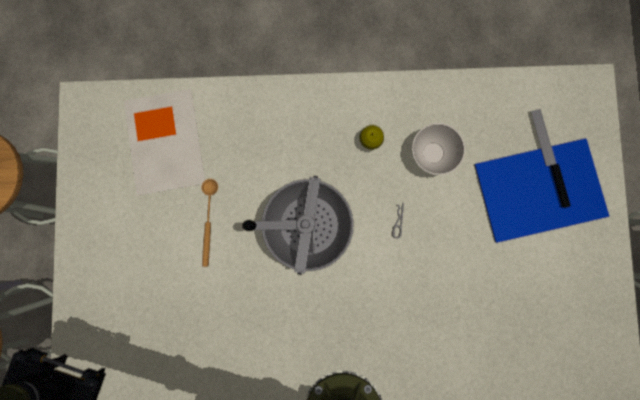

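View pics/side0.png

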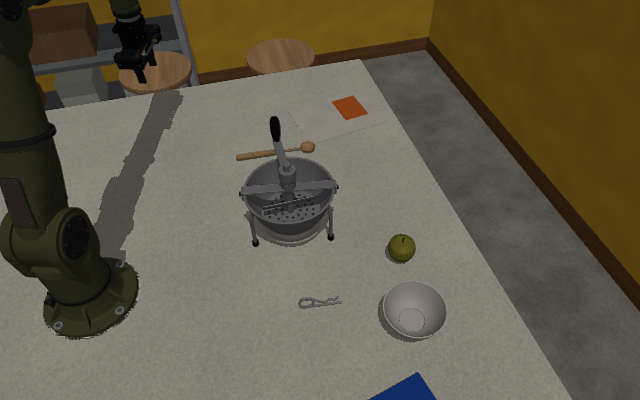

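Top view shows the hub at about (306,225), the handle at (249,226), so the crank arm points along world +y. The clip's eye is at (397,233) and its prongs end near (402,205), pointing +x. The side view agrees, with the clip at (320,302). The apple and bowl are well clear. Next I'll turn these pixels into positions.

```bash
cat > h.py <<'E'
from bench import ctrl, optics
import cv2,numpy as np
from scipy.spatial.transform import Rotation as Ro
def cam(n):
    s=ctrl.get_state(); d=optics.get_image(n)
    if n=="wrist":
        H=np.eye(4);H[:3,:3]=Ro.from_rotvec(s["tool_rot"]).as_matrix();H[:3,3]=s["position"]
        W=np.linalg.inv(H@d["hand_eye"]); d["R"],d["t"]=W[:3,:3],W[:3,3]
    return d
def ray(d,u,v,z):
    r=d["R"].T@[(u-d["cx"])/d["fx"],(v-d["cy"])/d["fy"],1]; c=-d["R"].T@d["t"]
    return c+r*(z-c[2])/r[2]
def proj(d,X):
    p=d["R"]@X+d["t"]; return np.array([d["fx"]*p[0]/p[2]+d["cx"],d["fy"]*p[1]/p[2]+d["cy"]])
def go(P,yaw):
    "shift in tool axes (mm) and turn (deg) to tool-down pose; yaw = world heading of tool x axis"
    s=ctrl.get_state(); R=Ro.from_rotvec(s["tool_rot"])
    c,q=np.cos(yaw),np.sin(yaw); T=Ro.from_matrix(np.array([[c,q,0],[q,-c,0],[0,0,-1]]))
    print("shift",np.round(R.inv().apply(np.array(P)-s["position"])*1e3,1),"turn",np.round(np.degrees((R.inv()*T).as_rotvec()),2),"t",round(s["time"],2),"pos",np.round(s["position"],4),"F",np.round(s["ft_force"],1),"w",round(s["grip_width"],3))
E
python3 - <<'E'
from h import *
d=cam("top")
hub=ray(d,306,225,.235);print("hub",hub)
print("handle",ray(d,249,226,.275))
print("eye",ray(d,397,233,.005),"tip",ray(d,402,205,.003))
d2=cam("side")
print("side hub proj",proj(d2,hub))
print(Ro.from_rotvec(ctrl.get_state()["tool_rot"]).as_matrix().round(3))
a=cv2.resize(d["image"][180:290,225:425],None,fx=4,fy=4,interpolation=2)[:,:800]
b=cv2.resize(d2["image"][280:320,280:380],None,fx=8,fy=8,interpolation=2)[60:220]
cv2.imwrite("pics/z.png",np.vstack([a,b])[:,:,::-1])
E
```

```text
hub [0.53143476 0.07958889 0.235     ]
handle [0.53199413 0.20651072 0.275     ]
eye [ 0.50449678 -0.17357794  0.005     ] tip [ 0.58643041 -0.19217843  0.003     ]
side hub proj [284.79538589 165.81893206]
[[-0.942  0.334 -0.   ]
 [ 0.334  0.942 -0.001]
 [-0.    -0.001 -1.   ]]
```

View pics/z.png

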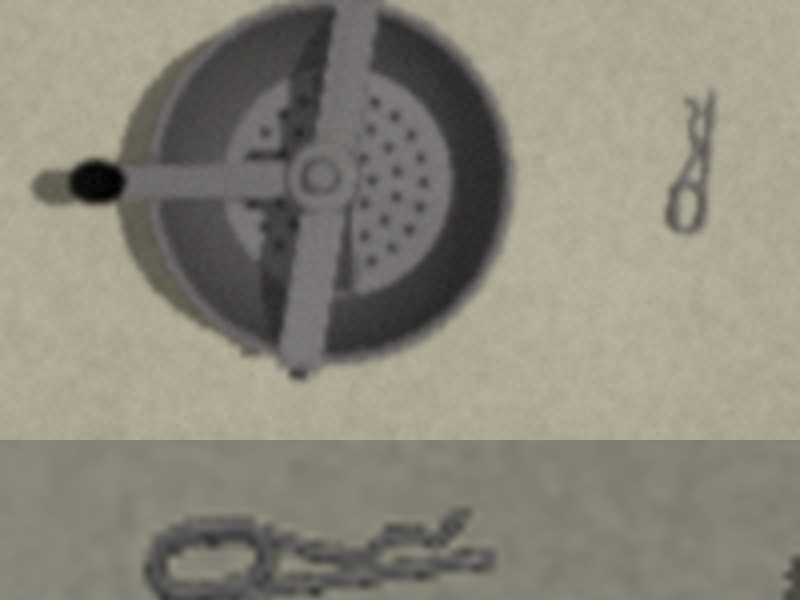

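The zoom shows the clip's leg on the world -y side and its bow on +y, with the tip ahead in +x. The crank arm runs almost exactly along +y. I'll move above the hub.

```bash
python3 -c "
from h import *
go([.531,.08,.355],np.pi)"
```

```text
shift [-473.7 -397.  -115.6] turn [-5.000e-02 -1.000e-02 -1.953e+01] t 0.25 pos [0.2172 0.6124 0.2391] F [-0.7 -0.6 -0.1] w 1.003
```

```bash
python3 -m inch '[[[0,0,-40],[0,0,0]],[[-20,-15,-40],[0,0,0]],[[-32,-26.5,-36],[0,0,0]],[[-32,-26.5,0],[0,0,0]],[[-32,-26.5,0],[0,0,0]],[[-32,-26.5,0],[0,0,0]],[[-32,-26.5,0],[0,0,0]],[[-32,-26.5,0],[0,0,0]],[[-32,-26.5,0],[0,0,0]],[[-32,-26.5,0],[0,0,0]]]' 0.55 20
python3 -m inch '[[[-32,-26.5,0],[0,0,0]],[[-32,-26.5,0],[0,0,0]],[[-32,-26.5,0],[0,0,0]],[[-32,-26.5,0],[0,0,0]],[[-32,-26.5,0],[0,0,0]],[[-32,-26.5,0],[0,0,0]],[[-6,-12,0],[0,0,-6.5]],[[0,0,0],[0,0,-6.5]],[[0,0,0],[0,0,-6.5]],[[0,0,0],[0,0,0]]]'
python3 - <<'E'
from h import *
go([.531,.08,.355],np.pi)
d=cam("wrist");np.save("w1.npy",{k:d[k] for k in d if k!="image"},allow_pickle=True)
im=d["image"].copy();cv2.imwrite("pics/w1.png",im[:,:,::-1])
print(proj(d,np.array([.531,.08,.235])))
E
```

```text
time: 1.25
position: [0.4002, 0.308, 0.3524]
tool_rot: [0.533, 3.096, 0.001]
ft_force: [0.6, -0.4, 0.1]
grip_width: 0.45
time: 2.25
position: [0.529, 0.0821, 0.3523]
tool_rot: [-0.001, -3.142, -0.0]
ft_force: [-0.1, 0.1, -0.6]
grip_width: 0.446
shift [-2.  -2.1 -2.7] turn [ 0.01 -0.   -0.03] t 2.25 pos [0.529  0.0821 0.3523] F [-0.1  0.1 -0.6] w 0.446
[311.27268708 206.92808282]
```

View pics/w1.png

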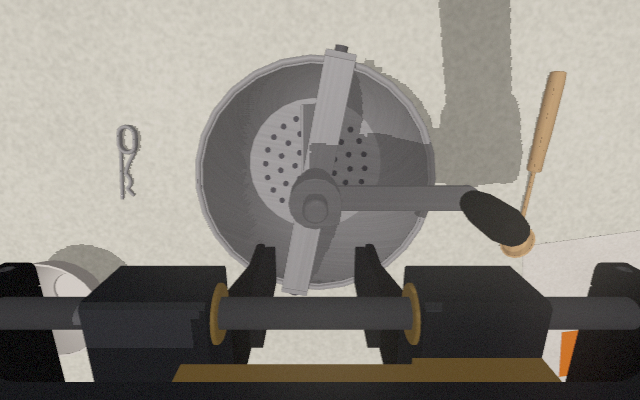

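Shaft top is at about (316,208), and the hub centre is near (315,200). The crank arm runs right to the handle at (497,215), with the fingers straddling column 316. I'll refine this with circle fits.

```bash
python3 - <<'E'
from h import *
d=np.load("w1.npy",allow_pickle=True).item()
im=cv2.imread("pics/w1.png"); g=cv2.cvtColor(im[160:240,270:480],6)
G=cv2.resize(g,None,fx=4,fy=4,interpolation=2)
for a,b in((44,60),(95,130)):
    c=cv2.HoughCircles(cv2.GaussianBlur(G[:,:340],(5,5),1),cv2.HOUGH_GRADIENT,1,10,param1=60,param2=15,minRadius=a,maxRadius=b)
    for x,y,r in ([] if c is None else c[0][:4]):
        u,v=x/4+269.6,y/4+159.6
        print(u,v,r/4,[ray(d,u,v,z)[:2].round(4) for z in(.217,.232,.24)])
# arm edges: gradient rows at columns
for u in(355,375,395,415,435):
    col=cv2.GaussianBlur(cv2.cvtColor(im,6),(3,3),0)[170:230,u].astype(float); dd=np.diff(col)
    print(u,170.5+np.argsort(-abs(dd))[:4],dd[np.argsort(-abs(dd))[:4]])
cv2.imwrite("pics/z2.png",cv2.resize(im[165:235,275:475],None,fx=4,fy=4,interpolation=2))
E
```

```text
315.225 200.725 27.8 [array([0.5315, 0.083 ]), array([0.527, 0.083]), array([0.5245, 0.083 ])]
355 [210.5 209.5 211.5 213.5] [ 28.  13.  13. -10.]
375 [210.5 211.5 184.5 186.5] [15.  8. -7.  6.]
395 [210.5 186.5 211.5 187.5] [13.  6.  6.  4.]
415 [223.5 214.5 222.5 186.5] [10.  9.  8.  6.]
435 [210.5 184.5 211.5 182.5] [ 47. -34.  25.  24.]
```

View pics/z2.png

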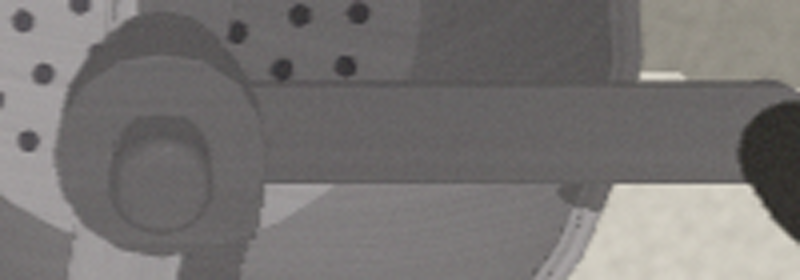

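The arm edges are level in the picture (rows 82 and 184 of the crop), so hub y matches world y. In full pixels, shaft top centre is (315.5,211) and hub top centre is (315,204).

```bash
python3 - <<'E'
from h import *
d=np.load("w1.npy",allow_pickle=True).item()
print(ray(d,315,204,.217))
for z in(.232,.237,.242):print(ray(d,315.5,211,z))
go([.534,.083,.256],np.pi)
E
```

```text
[0.53429229 0.08284255 0.217     ]
[0.53529009 0.08323032 0.232     ]
[0.53361783 0.08322614 0.237     ]
[0.53194557 0.08322196 0.242     ]
shift [-5.   0.7 96.3] turn [ 0.01 -0.   -0.16] t 2.3 pos [0.529  0.0823 0.3523] F [0.4 0.5 0.2] w 0.451
```

```bash
python3 -m inch '[[[-5,0.7,0],[0,0,0]],[[0,0,0],[0,0,0]],[[0,0,10],[0,0,0]],[[0,0,20],[0,0,0]],[[0,0,25],[0,0,0]],[[0,0,25],[0,0,0]],[[0,0,15],[0,0,0]],[[0,0,5],[0,0,0]],[[0,0,5],[0,0,0]],[[0,0,0],[0,0,0]]]' 0.69
python3 -m inch '[[[0,0,2],[0,0,0]],[[0,0,2],[0,0,0]],[[0,0,2],[0,0,0]],[[0,0,2],[0,0,0]],[[0,0,2],[0,0,0]],[[0,0,2],[0,0,0]],[[0,0,1],[0,0,0]],[[0,0,1],[0,0,0]],[[0,0,0],[0,0,0]],[[0,0,0],[0,0,0]]]'
```

```text
time: 3.3
position: [0.5343, 0.0831, 0.2476]
tool_rot: [0.001, 3.141, 0.0]
ft_force: [-0.7, -0.1, -0.1]
grip_width: 0.312
time: 4.3
position: [0.5342, 0.083, 0.2344]
tool_rot: [0.001, 3.141, 0.001]
ft_force: [-1.4, -0.3, 4.4]
grip_width: 0.311
```

```bash
python3 -m inch '[[[0,0,1],[0,0,0]],[[0,0,1],[0,0,0]],[[0,0,1],[0,0,0]],[[0,0,1],[0,0,0]],[[0,0,1],[0,0,0]],[[0,0,1],[0,0,0]],[[0,0,1],[0,0,0]],[[0,0,0.5],[0,0,0]],[[0,0,0],[0,0,0]],[[0,0,0],[0,0,0]]]'
```

```text
time: 5.3
position: [0.5342, 0.083, 0.227]
tool_rot: [0.001, 3.141, 0.001]
ft_force: [-2.8, -0.1, 5.9]
grip_width: 0.309
```

```bash
python3 -m inch '[[[0,0,0.6],[0,0,0]],[[0,0,0.6],[0,0,0]],[[0,0,0.6],[0,0,0]],[[0,0,0.6],[0,0,0]],[[0,0,0.5],[0,0,0]],[[0,0,0.4],[0,0,0]],[[0,0,0],[0,0,0]],[[0,0,0],[0,0,0]],[[0,0,0],[0,0,0]],[[0,0,0],[0,0,0]]]'
```

```text
time: 6.3
position: [0.5342, 0.083, 0.2253]
tool_rot: [0.001, 3.14, 0.002]
ft_force: [-5.2, -0.7, 14.2]
grip_width: 0.308
```

```bash
python3 -m inch '[[[0,0,0.4],[0,0,0]],[[0,0,0.4],[0,0,0]],[[0,0,0],[0,0,0]],[[0,0,0],[0,0,0]],[[0,0,0],[0,0,0]],[[0,0,-2],[0,0,0]],[[0,0,-3],[0,0,0]],[[0,0,-2],[0,0,0]],[[0,0,0],[0,0,0]],[[0,0,0],[0,0,0]]]'
python3 -m inch '[[[0,0,0],[0,0,0]],[[0,0,0],[0,0,0]],[[0,0,0],[0,0,0]],[[0,0,0],[0,0,0]],[[0,0,0],[0,0,0]],[[0,0,0],[0,0,0]],[[0,0,0],[0,0,0]],[[0,0,0],[0,0,0]],[[0,0,0],[0,0,0]],[[0,0,0],[0,0,0]]]' 0.9 5
```

```text
time: 7.3
position: [0.534, 0.083, 0.2283]
tool_rot: [-0.001, -3.141, 0.0]
ft_force: [0.2, -0.5, 0.1]
grip_width: 0.31
time: 8.3
position: [0.534, 0.0823, 0.2284]
tool_rot: [-0.001, -3.141, 0.001]
ft_force: [0.9, -5.6, -3.6]
grip_width: 0.225
```

```bash
python3 -m inch '[[[0,-0.4,0],[0,0,0]],[[0,-0.4,0],[0,0,0]],[[0,0,0],[0,0,0]],[[0,0,0],[0,0,0]],[[0,0,0],[0,0,0]],[[0,0,0],[0,0,0]],[[0,0,0],[0,0,0]],[[0,0,0],[0,0,0]],[[0,0,0],[0,0,0]],[[0,0,0],[0,0,0]]]'; python3 -c "
from h import *
for i in range(3): print(ctrl.get_state()['position'],ctrl.get_state()['ft_force'])"
```

```text
time: 9.3
position: [0.5339, 0.0823, 0.2285]
tool_rot: [-0.001, -3.141, -0.0]
ft_force: [1.9, -3.5, -7.3]
grip_width: 0.228
[0.53393679 0.08229783 0.2284933 ] [ 1.86932678 -3.53678775 -7.34104859]
[0.53393679 0.08229783 0.2284933 ] [ 1.86932678 -3.53678775 -7.34104859]
[0.53393679 0.08229783 0.2284933 ] [ 1.86932678 -3.53678775 -7.34104859]
```

```bash
python3 -m inch '[[[0,0,0],[0,0,0]],[[0,0,0],[0,0,0]],[[0,0,0],[0,0,0]],[[0,0,-10],[0,0,0]],[[0,0,-15],[0,0,0]],[[0,0,-13],[0,0,0]],[[0,0,0],[0,0,0]],[[0,0,0],[0,0,0]],[[0,0,0],[0,0,0]],[[0,0,0],[0,0,0]]]' 0.69 20
python3 -m inch '[[[0,0,0],[0,0,0]],[[0,0,0],[0,0,0]],[[0,0,0],[0,0,0]],[[0,0,0],[0,0,0]],[[0,0,1],[0,0,0]],[[0,0,1],[0,0,0]],[[0,0,1],[0,0,0]],[[0,0,1],[0,0,0]],[[0,0,1],[0,0,0]],[[0,0,1],[0,0,0]]]' 1
python3 -m inch '[[[0,0,1],[0,0,0]],[[0,0,1],[0,0,0]],[[0,0,1],[0,0,0]],[[0,0,1],[0,0,0]],[[0,0,0],[0,0,0]],[[0,0,0],[0,0,0]],[[0,0,0],[0,0,0]],[[0,0,0],[0,0,0]],[[0,0,0],[0,0,0]],[[0,0,0],[0,0,0]]]'
```

```text
time: 10.3
position: [0.5337, 0.0822, 0.2661]
tool_rot: [-0.001, -3.14, 0.0]
ft_force: [-0.6, 0.9, -0.2]
grip_width: 0.308
time: 11.3
position: [0.5341, 0.0822, 0.2606]
tool_rot: [0.001, 3.142, 0.0]
ft_force: [0.1, -1.1, 0.4]
grip_width: 0.009
time: 12.3
position: [0.5341, 0.0822, 0.2568]
tool_rot: [0.001, 3.141, 0.0]
ft_force: [-0.1, 0.4, -0.1]
grip_width: 0.005
```

```bash
python3 -m inch '[[[0,0,0.7],[0,0,0]],[[0,0,0.7],[0,0,0]],[[0,0,0.7],[0,0,0]],[[0,0,0.7],[0,0,0]],[[0,0,0.7],[0,0,0]],[[0,0,0],[0,0,0]],[[0,0,0],[0,0,0]],[[0,0,0],[0,0,0]],[[0,0,0],[0,0,0]],[[0,0,0],[0,0,0]]]'
```

```text
time: 13.3
position: [0.5342, 0.0822, 0.2551]
tool_rot: [0.001, 3.141, 0.002]
ft_force: [-4.0, -0.3, 9.2]
grip_width: 0.001
```

```bash
python3 -m inch '[[[0,0,-20],[0,0,0]],[[0,0,-20],[0,0,0]],[[-6,-40,0],[0,0,0]],[[-6,-43,0],[0,0,0]],[[-6,-43,0],[0,0,0]],[[-6,-43,0],[0,0,0]],[[-6,-43,10],[0,0,0]],[[-6,-43,30],[0,0,0]],[[0,0,45],[0,0,0]],[[0,0,45],[0,0,0]]]' 0.3 20
python3 -m inch '[[[0,0,15],[0,0,0]],[[0,0,0],[0,0,0]],[[0,0,0],[0,0,0]],[[0,0,0],[0,0,0]],[[0,0,0],[0,0,0]],[[0,0,0],[0,0,0]],[[0,0,0],[0,0,0]],[[0,0,0],[0,0,0]],[[0,0,0],[0,0,0]],[[0,0,0],[0,0,0]]]'
python3 - <<'E'
from h import *
d=cam("wrist");np.save("w2.npy",{k:d[k] for k in d if k!="image"},allow_pickle=True)
cv2.imwrite("pics/w2.png",d["image"][:,:,::-1])
u,v=proj(d,np.array([.545,-.18,.003])).astype(int);print(u,v,ctrl.get_state()["position"])
v0,u0=max(0,v-110),u-100;print(u0,v0)
cv2.imwrite("pics/w2z.png",cv2.resize(d["image"][v0:v0+150,u0:u0+200,::-1],None,fx=4,fy=4,interpolation=2))
E
```

```text
time: 14.3
position: [0.5698, -0.1729, 0.1639]
tool_rot: [0.007, 3.14, -0.001]
ft_force: [0.6, 1.3, -0.7]
grip_width: 0.697
time: 15.3
position: [0.5696, -0.1705, 0.1497]
tool_rot: [-0.001, -3.142, -0.0]
ft_force: [0.1, 0.3, 0.1]
grip_width: 0.7
302 165 [ 0.56960697 -0.17051624  0.14969539]
202 55
```

View pics/w2z.png

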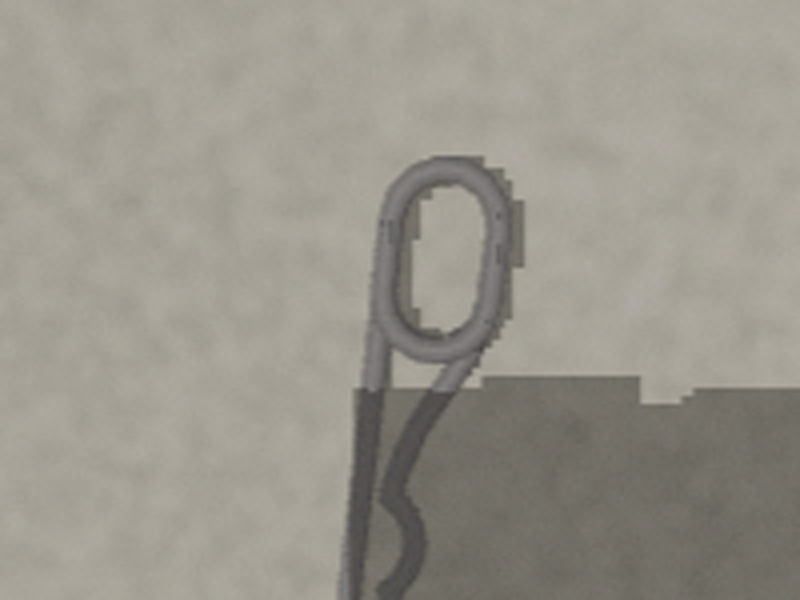

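The eye's outer oval in the crop runs x 378–508 and y 157–361, so its centre is at (444,259). The leg's centreline goes from (371,400) to (351,580), and the bow is on the right (+y).

```bash
python3 - <<'E'
from h import *
d=np.load("w2.npy",allow_pickle=True).item()
f=lambda x,y,z:ray(d,202+x/4-.4,55+y/4-.4,z)
e=f(444,259,.0075);a,b=f(371,400,.0025),f(351,580,.0025)
yaw=np.arctan2(*(b-a)[1::-1]);print(e,np.degrees(yaw))
print(f(378,250,.0075),f(508,250,.0075))
n=np.array([-np.sin(yaw),np.cos(yaw)]);print("leg offset",(a[:2]-e[:2])@n)
go([e[0],e[1],.03],np.pi+yaw)
E
```

```text
[ 0.50800925 -0.1715736   0.0075    ] -7.360583826407993
[ 0.50628198 -0.18438497  0.0075    ] [ 0.50632328 -0.15913945  0.0075    ]
leg offset -0.011244913409725103
shift [ 61.6  -1.1 119.7] turn [ 0.   -0.01  7.33] t 15.35 pos [ 0.5696 -0.1705  0.1497] F [-0.1 -0.6  0.5] w 0.7
```

```bash
python3 -m inch '[[[30,-1,0],[0,0,0]],[[31.6,0,0],[0,0,0]],[[0,0,0],[0,0,3.5]],[[0,0,10],[0,0,3.6]],[[0,0,30],[0,0,0]],[[0,0,35],[0,0,0]],[[0,0,30],[0,0,0]],[[0,0,15],[0,0,0]],[[0,0,3],[0,0,0]],[[0,0,3],[0,0,0]]]'
python3 -m inch '[[[0,0,2],[0,0,0]],[[0,0,1],[0,0,0]],[[0,0,0],[0,0,0]],[[0,0,0],[0,0,0]],[[0,0,0],[0,0,0]],[[0,0,0],[0,0,0]],[[0,0,0],[0,0,0]],[[0,0,0],[0,0,0]],[[0,0,0],[0,0,0]],[[0,0,0],[0,0,0]]]'
python3 -c "
from h import *
go([.508,-.1716,.0185],np.pi-np.radians(7.2))"
```

```text
time: 16.35
position: [0.5088, -0.1719, 0.0244]
tool_rot: [0.195, 3.134, -0.0]
ft_force: [0.1, -0.2, -0.4]
grip_width: 0.699
time: 17.35
position: [0.508, -0.1715, 0.0207]
tool_rot: [-0.195, -3.135, -0.0]
ft_force: [0.2, -0.2, 0.1]
grip_width: 0.697
shift [ 0.  -0.1  2.2] turn [ 0.   -0.    0.07] t 17.35 pos [ 0.508  -0.1715  0.0207] F [ 0.2 -0.2  0.1] w 0.697
```

```bash
python3 -m inch '[[[0,0,1.1],[0,0,0]],[[0,0,1.1],[0,0,0]],[[0,0,0],[0,0,0]],[[0,0,0],[0,0,0]],[[0,0,0],[0,0,0]],[[0,0,0],[0,0,0]],[[0,0,0],[0,0,0]],[[0,0,0],[0,0,0]],[[0,0,0],[0,0,0]],[[0,0,0],[0,0,0]]]' - 20
python3 -m inch '[[[0,0,0],[0,0,0]],[[0,0,0],[0,0,0]],[[0,0,0],[0,0,0]],[[0,0,0],[0,0,0]],[[0,0,0],[0,0,0]],[[0,0,0],[0,0,0]],[[0,0,0],[0,0,0]],[[0,0,0],[0,0,0]],[[0,0,0],[0,0,0]],[[0,0,0],[0,0,0]]]' 1 45
python3 -c "
from h import *
y=0
go([.534-.105,.0822+.0105,.31],np.pi)"
```

```text
time: 18.35
position: [0.5081, -0.1715, 0.0186]
tool_rot: [0.195, 3.135, 0.0]
ft_force: [-0.5, 0.4, 0.6]
grip_width: 0.704
time: 19.35
position: [0.5081, -0.1716, 0.0186]
tool_rot: [0.195, 3.135, -0.0]
ft_force: [-0.0, -0.2, 1.1]
grip_width: 0.289
shift [ 111.2  252.4 -291.4] turn [-0.    0.   -7.13] t 19.35 pos [ 0.5081 -0.1716  0.0186] F [-0.  -0.2  1.1] w 0.289
```

```bash
python3 -m inch '[[[0,0,-20],[0,0,0]],[[0,0,-40],[0,0,0]],[[0,0,-45],[0,0,0]],[[0,0,-45],[0,0,0]],[[0,0,-45],[0,0,-3.5]],[[0,0,-42],[0,0,-3.6]],[[20,20,0],[0,0,0]],[[20,40,0],[0,0,0]],[[20,40,0],[0,0,0]],[[18,40,0],[0,0,0]]]'
python3 -m inch '[[[0,40,0],[0,0,0]],[[0,40,0],[0,0,0]],[[0,30,0],[0,0,0]],[[0,14,0],[0,0,0]],[[0,0,0],[0,0,0]],[[0,0,0],[0,0,0]],[[0,0,0],[0,0,0]],[[0,0,0],[0,0,0]],[[0,0,0],[0,0,0]],[[0,0,0],[0,0,0]]]'
python3 - <<'E'
from h import *
d=cam("wrist");np.save("w3.npy",{k:d[k] for k in d if k!="image"},allow_pickle=True)
cv2.imwrite("pics/w3.png",d["image"][:,:,::-1])
cv2.imwrite("pics/w3z.png",cv2.resize(d["image"][200:400,220:420,::-1],None,fx=3,fy=3,interpolation=2))
go([.430,.0927,.2341],np.pi)
s=ctrl.get_state()["position"]
print("expected tip",proj(d,s+[.087,-.0105,-.0161]),"seat",proj(d,s+[.06,-.0105,-.0161]),"shaft",proj(d,np.array([.534,.0822,.238])))
d=cam("side");cv2.imwrite("pics/s3z.png",cv2.resize(d["image"][120:220,220:370,::-1],None,fx=4,fy=4,interpolation=2))
print("side tip",proj(d,s+[.087,-.0105,-.0161]))
E
```

```text
time: 20.35
position: [0.4289, -0.0303, 0.2556]
tool_rot: [0.002, 3.141, 0.001]
ft_force: [1.0, 0.9, -0.6]
grip_width: 0.294
time: 21.35
position: [0.4303, 0.092, 0.2557]
tool_rot: [0.002, 3.141, 0.0]
ft_force: [-0.5, 0.3, -1.6]
grip_width: 0.291
shift [ 0.2  0.5 21.5] turn [ 0.01  0.01 -0.06] t 21.4 pos [0.4302 0.0922 0.2556] F [-0.7 -0.2 -0.4] w 0.289
expected tip [295.83264091 404.53445666] seat [294.92319793 365.41078509] shaft [297.41392771 424.95789879]
side tip [278.78873065 165.07669222]
```

View pics/w3.png

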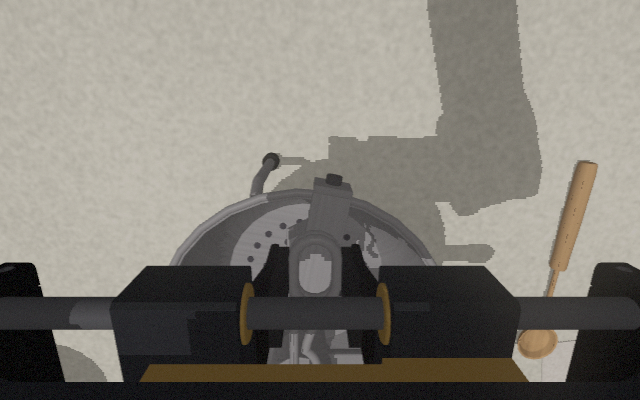

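The wrist view shows the eye held squarely between the pads at about (315,265), with the rest hidden behind the gripper. The side view should show the tip and shaft.

View pics/s3z.png

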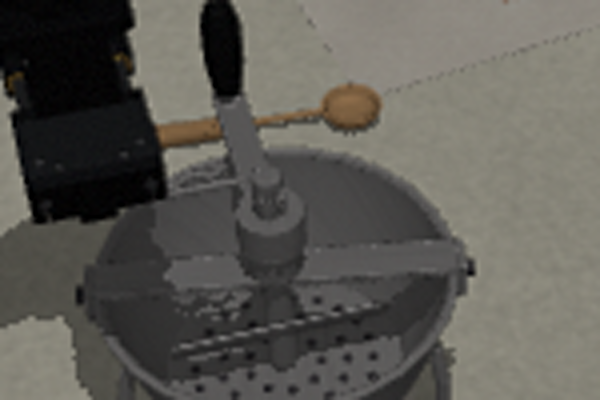

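The leg tip is at crop (238,182), full (279.5,165.5). The predicted tip is (278.8,165.1), so the clip is held as assumed. I'll lower to hole height and then feel forward.

```bash
python3 -m inch '[[[0,0.5,7],[0,0,0]],[[0,0,7],[0,0,0]],[[0,0,5],[0,0,0]],[[0,0,2.5],[0,0,0]],[[0,0,0],[0,0,0]],[[-1,0,0],[0,0,0]],[[-1,0,0],[0,0,0]],[[-1,0,0],[0,0,0]],[[-1,0,0],[0,0,0]],[[0,0,0],[0,0,0]]]'
python3 -c "
from h import *
go([.430,.0927,.2341],np.pi)"
```

```text
time: 22.45
position: [0.4344, 0.093, 0.2342]
tool_rot: [0.001, 3.141, 0.0]
ft_force: [-0.8, 1.3, -0.7]
grip_width: 0.291
shift [ 4.4 -0.3  0.1] turn [ 0.    0.02 -0.03] t 22.45 pos [0.4344 0.093  0.2342] F [-0.8  1.3 -0.7] w 0.291
```

```bash
python3 -m inch '[[[0,-0.3,0],[0,0,0]],[[-0.7,0,0],[0,0,0]],[[-0.7,0,0],[0,0,0]],[[-0.7,0,0],[0,0,0]],[[-0.7,0,0],[0,0,0]],[[-0.7,0,0],[0,0,0]],[[-0.7,0,0],[0,0,0]],[[0,0,0],[0,0,0]],[[0,0,0],[0,0,0]],[[0,0,0],[0,0,0]]]'
```

```text
time: 23.45
position: [0.4385, 0.0929, 0.2341]
tool_rot: [0.0, 3.141, 0.0]
ft_force: [-0.6, 1.3, -1.0]
grip_width: 0.291
```

No contact force 1.5 mm past the nominal touch point. I'll continue.

```bash
python3 -m inch '[[[-0.7,0,0],[0,0,0]],[[-0.7,0,0],[0,0,0]],[[-0.7,0,0],[0,0,0]],[[-0.7,0,0],[0,0,0]],[[0,0,0],[0,0,0]],[[0,0,0],[0,0,0]],[[0,0,0],[0,0,0]],[[0,0,0],[0,0,0]],[[0,0,0],[0,0,0]],[[0,0,0],[0,0,0]]]'
```

```text
time: 24.45
position: [0.4413, 0.0928, 0.2342]
tool_rot: [0.0, 3.141, 0.0]
ft_force: [0.6, 2.5, -1.4]
grip_width: 0.289
```

```bash
python3 -m inch '[[[-1,0,0],[0,0,0]],[[-1,0,0],[0,0,0]],[[-1,0,0],[0,0,0]],[[-1,0,0],[0,0,0]],[[-1,0,0],[0,0,0]],[[-1,0,0],[0,0,0]],[[-1,0,0],[0,0,0]],[[-1,0,0],[0,0,0]],[[0,0,0],[0,0,0]],[[0,0,0],[0,0,0]]]'
```

```text
time: 25.45
position: [0.4494, 0.0927, 0.2341]
tool_rot: [0.001, 3.141, 0.0]
ft_force: [-0.9, 2.5, -0.9]
grip_width: 0.293
```

The leg is in. Now I'll spread the bow.

```bash
python3 -m inch '[[[-1.2,0.2,0],[0,0,0]],[[-1.2,0,0],[0,0,0]],[[-1.2,0,0],[0,0,0]],[[-1.2,0,0],[0,0,0]],[[-1.2,0,0],[0,0,0]],[[-1.2,0,0],[0,0,0]],[[-1.2,0,0],[0,0,0]],[[-1.2,0,0],[0,0,0]],[[0,0,0],[0,0,0]],[[0,0,0],[0,0,0]]]'
```

```text
time: 26.45
position: [0.4564, 0.094, 0.2332]
tool_rot: [0.002, -3.136, -0.001]
ft_force: [-7.1, 3.9, 0.4]
grip_width: 0.29
```

```bash
python3 -m inch '[[[-1.2,0,0],[0,0,0]],[[-1.2,0,0],[0,0,0]],[[-1.2,0,0],[0,0,0]],[[-1.2,0,0],[0,0,0]],[[-1.2,0,0],[0,0,0]],[[-1.2,0,0],[0,0,0]],[[0,0,0],[0,0,0]],[[0,0,0],[0,0,0]],[[0,0,0],[0,0,0]],[[0,0,0],[0,0,0]]]'
```

```text
time: 27.45
position: [0.46, 0.0942, 0.2323]
tool_rot: [0.003, -3.127, -0.0]
ft_force: [-17.1, 3.6, 2.8]
grip_width: 0.289
```

```bash
python3 -m inch '[[[-0.8,-0.4,-0.8],[0,0,0]],[[-0.8,-0.4,-0.8],[0,0,0]],[[-0.8,0,0],[0,0,0]],[[-0.8,0,0],[0,0,0]],[[-0.8,0,0],[0,0,0]],[[-0.8,0,0],[0,0,0]],[[0,0,0],[0,0,0]],[[0,0,0],[0,0,0]],[[0,0,0],[0,0,0]],[[0,0,0],[0,0,0]]]' - 60
python3 -c "
from h import *
s=ctrl.get_state();print(s['torque'])
go([.474,.0927,.2341],np.pi)"
```

```text
time: 28.45
position: [0.4716, 0.0932, 0.2357]
tool_rot: [-0.001, 3.139, 0.002]
ft_force: [2.0, 5.8, -3.7]
grip_width: 0.287
[ 1.19561881 -0.23916165  0.33426587]
shift [-2.4 -0.5  1.6] turn [0.08 0.13 0.04] t 28.45 pos [0.4716 0.0932 0.2357] F [ 2.   5.8 -3.7] w 0.287
```

The bow snapped over. I'll restore the height and push until the neck stops.

```bash
python3 -m inch '[[[-0.5,-0.3,0.8],[0,0,0]],[[-0.5,-0.2,0.7],[0,0,0]],[[-0.5,0,0],[0,0,0]],[[-0.5,0,0],[0,0,0]],[[-0.5,0,0],[0,0,0]],[[-0.5,0,0],[0,0,0]],[[0,0,0],[0,0,0]],[[0,0,0],[0,0,0]],[[0,0,0],[0,0,0]],[[0,0,0],[0,0,0]]]'
```

```text
time: 29.45
position: [0.4732, 0.0926, 0.2344]
tool_rot: [0.001, -3.141, -0.002]
ft_force: [-2.1, 6.0, 0.5]
grip_width: 0.286
```

```bash
python3 -m inch '[[[-0.5,0.3,0],[0,0,0]],[[-0.5,0.3,0],[0,0,0]],[[-0.5,0,0],[0,0,0]],[[-0.5,0,0],[0,0,0]],[[0,0,0],[0,0,0]],[[0,0,0],[0,0,0]],[[0,0,0],[0,0,0]],[[0,0,0],[0,0,0]],[[0,0,0],[0,0,0]],[[0,0,0],[0,0,0]]]'
```

```text
time: 30.45
position: [0.4738, 0.093, 0.2339]
tool_rot: [0.001, -3.137, -0.001]
ft_force: [-6.1, 4.3, 1.2]
grip_width: 0.289
```

```bash
python3 -m inch '[[[-0.7,0.2,-0.2],[0,0,0]],[[-0.7,0.2,0],[0,0,0]],[[-0.7,0,0],[0,0,0]],[[-0.7,0,0],[0,0,0]],[[-0.7,0,0],[0,0,0]],[[0,0,0],[0,0,0]],[[0,0,0],[0,0,0]],[[0,0,0],[0,0,0]],[[0,0,0],[0,0,0]],[[0,0,0],[0,0,0]]]'
```

```text
time: 31.45
position: [0.4752, 0.0938, 0.2332]
tool_rot: [0.002, -3.132, -0.001]
ft_force: [-10.3, 5.8, 1.7]
grip_width: 0.287
```

```bash
python3 -m inch '[[[-0.7,-0.4,-0.2],[0,0,0]],[[-0.7,-0.4,0],[0,0,0]],[[-0.7,0,0],[0,0,0]],[[-0.7,0,0],[0,0,0]],[[-0.7,0,0],[0,0,0]],[[0,0,0],[0,0,0]],[[0,0,0],[0,0,0]],[[0,0,0],[0,0,0]],[[0,0,0],[0,0,0]],[[0,0,0],[0,0,0]]]'
python3 - <<'E'
from h import *
d=cam("top");g=d["image"]
u,v=proj(d,np.array([.51,.09,.22])).astype(int)
cv2.imwrite("pics/t4.png",cv2.resize(g[v-40:v+40,u-50:u+50,::-1],None,fx=7,fy=7,interpolation=2))
d=cam("side");u,v=proj(d,np.array([.52,.08,.22])).astype(int)
cv2.imwrite("pics/s4.png",cv2.resize(d["image"][v-40:v+40,u-50:u+50,::-1],None,fx=7,fy=7,interpolation=2)); print(u,v)
s=ctrl.get_state()["position"]; print([proj(d,s+[q,-.0105,-.0161]) for q in(.06,.087)])
E
```

```text
time: 32.45
position: [0.4763, 0.0939, 0.2329]
tool_rot: [0.003, -3.126, -0.002]
ft_force: [-17.1, 6.8, 2.5]
grip_width: 0.289
280 171
[array([286.89490789, 169.70024044]), array([297.43256321, 167.51894026])]
```

View pics/s4.png

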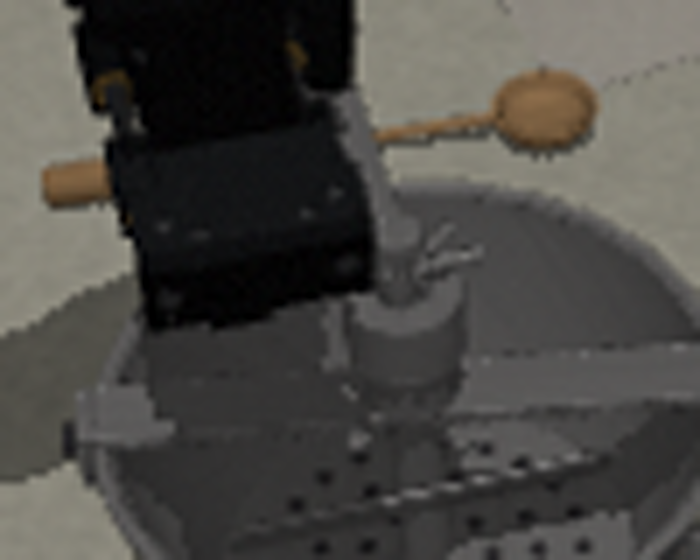

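The leg has come through on the far side, with its tip at crop (480,250), full (298.1,166.3). The prediction was (297.4,167.5), and the seat lies on the shaft's column at about 287. Stiff resistance at 17 N suggests the neck is on its stop. I'll relax the push and let go.

```bash
python3 -m inch '[[[2,0.4,0],[0,0,0]],[[2,0.4,0],[0,0,0]],[[1,0,0],[0,0,0]],[[0,0,0],[0,0,0]],[[0,0,0],[0,0,0]],[[0,0,0],[0,0,0]],[[0,0,0],[0,0,0]],[[0,0,0],[0,0,0]],[[0,0,0],[0,0,0]],[[0,0,0],[0,0,0]]]' - 20
python3 -m inch '[[[0,0,0],[0,0,0]],[[0,0,0],[0,0,0]],[[0,0,0],[0,0,0]],[[0,0,0],[0,0,0]],[[0,0,0],[0,0,0]],[[0,0,0],[0,0,0]],[[0,0,0],[0,0,0]],[[0,0,0],[0,0,0]],[[0,0,0],[0,0,0]],[[0,0,0],[0,0,0]]]' 0.5
```

```text
time: 33.55
position: [0.4758, 0.0926, 0.2337]
tool_rot: [-0.001, -3.136, 0.001]
ft_force: [-5.2, 3.6, -1.3]
grip_width: 0.293
time: 34.55
position: [0.4778, 0.0926, 0.2346]
tool_rot: [0.001, 3.142, 0.0]
ft_force: [0.4, 0.2, 0.5]
grip_width: 0.499
```

```bash
python3 -m inch '[[[0,0,-5],[0,0,0]],[[0,0,-10],[0,0,0]],[[0,0,-20],[0,0,0]],[[0,0,-40],[0,0,0]],[[0,0,-45],[0,0,0]],[[-20,-5,0],[0,0,0]],[[-20,-5,0],[0,0,0]],[[-11,0,0],[0,0,0]],[[0,0,0],[0,0,0]],[[0,0,0],[0,0,0]]]'
python3 - <<'E'
from h import *
d=cam("wrist");np.save("w5.npy",{k:d[k] for k in d if k!="image"},allow_pickle=True)
cv2.imwrite("pics/w5.png",d["image"][:,:,::-1]);print(ctrl.get_state()["position"])
print(proj(d,np.array([.534,.0822,.218])))
cv2.imwrite("pics/w5z.png",cv2.resize(d["image"][110:250,250:410,::-1],None,fx=4,fy=4,interpolation=2))
E
```

```text
time: 35.55
position: [0.5282, 0.0829, 0.3543]
tool_rot: [-0.0, -3.14, 0.0]
ft_force: [-1.1, -0.3, 0.2]
grip_width: 0.499
[0.52804158 0.08295629 0.35442516]
[313.24257307 204.42095854]
```

View pics/w5z.png

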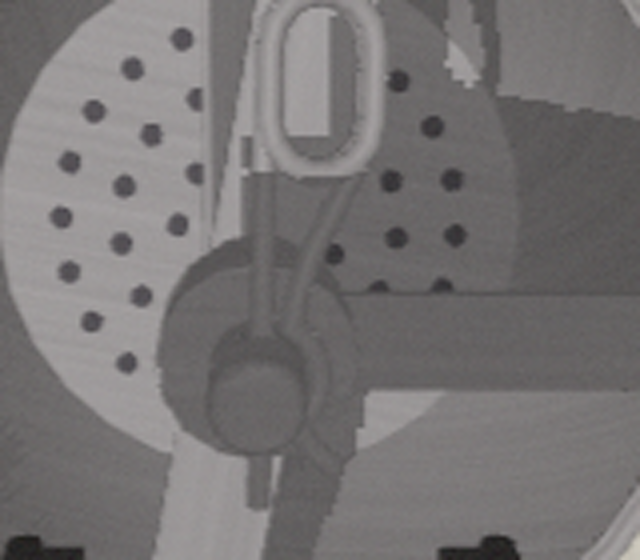

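The clip is through the shaft with the bow round it. The leg tip is at crop (259,508) and the eye's near end is at y≈176. The hub's outline runs x 160–362 and y 266–457, giving a centre of about (260,362).

```bash
python3 - <<'E'
from h import *
d=np.load("w5.npy",allow_pickle=True).item()
f=lambda x,y,z:ray(d,250+x/4-.4,110+y/4-.4,z).round(4)
tip=f(259,508,.218);eb=f(320,176,.2215);print("tip",tip,"eye end",eb)
print("seat x",tip[0]-.027,eb[0]+.04)
print("hub",f(260,362,.208),"shaft top",f(257,407,.238))
print("hub back/front",f(260,266,.208),f(260,457,.208))
E
```

```text
tip [0.5624 0.0831 0.218 ] eye end [0.4917 0.095  0.2215]
seat x 0.5354 0.5317000000000001
hub [0.5333 0.0833 0.208 ] shaft top [0.5333 0.0828 0.238 ]
hub back/front [0.5126 0.0833 0.208 ] [0.5547 0.0833 0.208 ]
```

The clip seat averages x 0.5336 m against the hub axis at 0.5335 m, and y agrees to about 0.2 mm. The clip is home and the robot is clear, so I'm handing in.

```bash
python3 -c "
from bench import ctrl,close_job
print(ctrl.get_state()['time'],ctrl.get_state()['ft_force']);close_job()"
```

```text
35.6 [-0.3094945  -1.20057536  0.82366321]
the job is handed in; nothing more can be done
```

I pressed the crank hub home, pushed the R-clip through the shaft until the bow snapped over it, let go and handed the job in at 35.6 s. No verdict is reported.

- **Hub:** it stopped hard with the fingertips reading 208.3 mm at 14 N, against 208 mm for fully down. I pushed slightly harder after that.
- **Hole:** I gripped the shaft to find its sideways position and touched its top at 238.1 mm. That put the hole at about 218 mm, and the leg went in first try with almost no force.
- **Clip:** the bow slipped over after about 17 N of push, a little above the stated 6 to 14 N. I then pushed it onto the stop with up to 17 N.
- **Last picture:** the leg is through, the bow is round the shaft, and the robot is clear and reading about zero force. The clip seat averages 0.1 mm from the hub axis along the leg.
- **What disagreed:** the two marks behind that seat position, the leg tip and the eye, differed by 3.7 mm. The seat is therefore known only to about 2 mm, against the allowed 3.5 mm. During the final push the tool also crept about 2 mm further than I expected, perhaps from slip in the pads.
- **Not checked:** I did not measure the hub height again after inserting the clip. I also did not measure the bowl, apple or spoon at the end; nothing I did went near them.

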